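# Seat a plug-in module in its dock with the ejector levers

### The job

Take the module with the orange cap out of the storage rack, stand it upright on the blue mat and let go of it, then take it again across its broad faces and lower it, either way round, into the slot of the dock between the two open red levers, and let go. Then swing both levers inward as far as they go, so that they press the module fully home. Do not tip the module over, and leave the blue-capped modules, the two jars where they are.

Things in the scene. Friction and masses are not known exactly. Their poses are not given: they have to be found in the camera images.
- module_orange: plug-in module with orange cap, in any rack pocket: white upright box 60 mm long (its y) x 28 thick (x) x 100 tall (z), about 0.35 kg, flat underside, stands alone. Broad faces look along +-x, narrow ends along +-y. On each end a steel ear, 12.5 mm long, 10 wide, 24.5 to 30 mm above the underside (85 mm over both). Origin: centre of underside.
- module_blue_1: a module of the same shape and size with a blue cap; a neighbour in the rack, to be left there. Origin: centre of its underside.
- module_blue_2: a module of the same shape and size with a blue cap; a neighbour in the rack, to be left there. Origin: centre of its underside.
- rack: fixed grey rack 112 (its x) x 84 mm (y). Three pockets 34 mm apart along its x hold modules lengthwise along its y. Only 6 mm gap between modules: grip them by the narrow ends, pull straight up. Pocket floor 8 mm above the bench, dividers to 38 mm, end lips to 18 mm. Origin: centre of underside.
- mat: fixed blue square mat 130 x 130 mm, 3 mm thick, a bare place to stand the module on. Origin: centre of its underside on the bench.
- dock: fixed grey dock, base 84 (its x) x 150 mm (y), 12 mm high, with an open-topped slot along its y between black walls (flared tops 41 mm above the bench). It takes the module with its length along the dock's y, either way round, about 2 mm play all round. A red ejector lever at each end of the slot. Origin: centre of underside, below slot centre.
- dock_seat (a point): centre of the slot's floor, 12 mm above the bench; the module's origin is here when fully home. With levers open its ears rest on the lever toes 5 to 7 mm too high; as they close, a sprung brass contact bed holds it 3 mm high until the lever hooks press it down against 4.5 to 5.5 N. Axes as the dock.
- lever_left (a joint): angle of the lever at the dock's +y end, about the dock's x: 0 = fully inward, closed, arm upright at a hard stop; 0.72 = open, leaning outward. Stiff (0.12 N m), stays where left; push its pad inward and up along its arc with 3 to 8 N (a level push rubs and may bind). Its hook presses the module's ear down. With one lever closed the module leans up to 0.1 rad till the other is closed.
- lever_right (a joint): the same for the lever at the dock's -y end; it too is 0 closed and 0.72 open.
- lever_left_pad (a point): centre of the left lever's red finger pad (20 mm wide along the dock's x, 12 thick, 24 along the arm), 66 mm from the hinge; the pad's end is 78 mm from the hinge, 110 mm above the bench when closed, about 91 mm when open.
- lever_right_pad (a point): the same for the right lever.
- lever_left_hinge (a point): hinge of the left lever, on the dock 50 mm from the slot's centre towards the dock's +y, 32 mm above the bench. Axes as the dock.
- lever_right_hinge (a point): hinge of the right lever, 50 mm towards the dock's -y, 32 mm above the bench. Axes as the dock.
- jar: clear jar with red lid, 68 mm across, 67 mm tall, a bystander. Origin: centre of its underside.
- small_jar: clear jar with white lid, 54 mm across, 57 mm tall, a bystander. Origin: centre of its underside.

How it is judged:
By the outcome, as a careful person would: the job done as asked, in the order asked, and still so for the second after the job is handed in, with the robot touching nothing.
It also fails if it takes over 69 s, if anything falls off the work surface, if the arm or the gripper's body presses on something with over 40 N, if the wrist force passes 120 N, or if a joint passes its speed limit or range.

### The arm

A 6-joint arm with a two-finger parallel gripper is mounted at the origin on a cart in front of the work surface, level with it; the furniture and walls round the work are solid. World frame = base frame: x ahead of the robot, y to its left, z up, the work surface at z = 0. Lengths are in mm, angles in rad, forces in N, time in s.
With the tool pointing down it reaches from about 325 to 850 mm from the base axis. Payload 4.4 kg.
Tool frame: the origin (TCP) lies at the centre of the arm's flange, where the gripper is bolted on; the fingertips stand 199 mm ahead of it and the grasp point (between the pads) lies 180 mm ahead of it (manip.nose_length is the distance from the TCP to the fingertips, in mm); z points along the fingers, x is the direction in which the jaws open and shut, and the axes are right-handed (so a half turn about z gives the same grasp; the last joint's range is limited). The gripper opens to 94 mm and grips with 3 to 60 N. Pads are 16 mm wide; open, the fingers measure 119 mm over their backs; the gripper's body (75 mm by 177 mm) begins 78 mm behind the grasp point.
Start: joints at [-1.26, 0.207, 1.542, -0, 1.393, -0.15], TCP at [256.186, -514.779, 404.647] pointing down, gripper open.
Joint ranges: [-2.73, 2.73], [-0.86, 2.22], [0.23, 2.46], [-1.11, 4.25], [0.08, 2.63], [-2.82, 2.82]. Speed limits (rad/s): [2.79, 2.79, 3.14, 3.14, 3.14, 3.14].

### API

Orientations are given as [roll, pitch, yaw] about the fixed x, y, z axes, in that order (R = Rz(yaw) Ry(pitch) Rx(roll)).
In Python, from plant import manip gives the robot as it stands. Calls block until the motion is done:
- manip.goto(position, orientation): joint-space move of the TCP to a pose.
- manip.move_linear(position, orientation=None, v=150): straight line of the TCP; orientation=None keeps the orientation; v is the mean speed in mm/s.
- manip.move_j(angles): joint-space move.
- manip.grip(opening): opening from 0.0 (shut) to 1.0 (fully open); the grip force is fixed at half the most; returns when the fingers have stopped.
- manip.wait(seconds).
- manip.inverse_kinematics(position, orientation): joint angles nearest the present ones, or None.
- manip.state(): the state.
- manip.snapshot(name): name is "scene" or "top" or "wrist"; returns a dict with "img" (420x560x3 uint8, red, green, blue), "depth" (420x560 float32, mm along the optical axis (not along the pixel's ray), 0 where there is no reading), "fx", "fy", "cx", "cy" (pixels), "D" ([k1, k2, p1, p2, k3] as OpenCV has them; the pictures are not rectified), "eye" and "orientation" of the camera in the world. Camera axes: x right, y down, z forward; pixel columns grow to the right and rows downward; lengths in mm; the calibration is good to about 2 mm. A picture is of the moment at which its call begins.
A pose or a line that the arm cannot do raises manip.MotionError and nothing moves.
- manip.close_job(): hands the job in, once; it reports no verdict.
The state is a dict: "time_s": time; "qpos": joint angles; "dq": joint speeds; "joint_efforts": joint torques, N m; "tool_pos": TCP position; "eef_rot": TCP orientation; "contact_force": force on the tool from outside, world axes, zero at the start; "torque": the same for the moment, N m; "width": opening from 0.0 (shut) to 1.0 (fully open).
Only numpy, scipy, OpenCV 4.12 (cv2) and the standard library are available. Lean on these libraries where they do the work, as an engineer would, in place of code of your own. Each camera call takes 0.05 s, during which the arm holds its last target.

## Working session

There is one attempt and no reset: what is moved stays moved. The work goes in short steps, each a Python script; the robot and the scene stay as the last script left them, time stands still between calls to the robot, and variables do not carry over. Pictures are saved under pics/ and viewed, and the job is handed in when it is done.

```bash
ls; mkdir -p pics; python3 - <<'E'
from plant import manip
import cv2,numpy as np
for n in("scene","top"):
    s=manip.snapshot(n); cv2.imwrite(f"pics/{n}0.png",s["img"][:,:,::-1]); np.savez(f"{n}0.npz",**s)
    print(n,s["fx"],s["fy"],s["cx"],s["cy"],s["D"],s["eye"],s["orientation"])
print(manip.state())
E
```

```text
pics
scene 436.4105680493566 436.4105680493566 281.3503410739221 205.92308759608616 [0.00348032 0.         0.         0.         0.        ] [-196.3625197  -806.2771622   606.18125162] [-2.06643041 -0.02484553 -0.86619722]
top 480.7528354720988 480.7528354720988 272.35788176329373 195.13977751442332 [-0.10716225  0.          0.          0.          0.        ] [ 256.81755112 -206.38719772 1586.1721373 ] [-2.94693895  0.01006026 -1.58414721]
{'time_s': 0.1, 'qpos': array([-1.25953027e+00,  2.07331118e-01,  1.54278951e+00, -1.06961170e-05,
        1.39350340e+00, -1.50493436e-01]), 'dq': array([ 9.42539494e-04, -2.56794900e-03, -2.81185721e-03,  7.86606957e-05,
       -6.98767932e-04,  9.53638780e-04]), 'joint_efforts': array([-1.40300085e-04, -3.71869254e+01, -2.82293826e+01,  6.99312799e-02,
        3.12357454e-02, -6.80904532e-05]), 'tool_pos': array([ 256.06828276, -514.47371711,  403.61883293]), 'eef_rot': array([-3.14129850e+00,  2.00998975e-03, -1.10903464e+00]), 'contact_force': array([-0.26557799,  0.12008056,  0.02415488]), 'torque': array([ 0.01925747, -0.02478809,  0.03061025]), 'width': 0.99638075751368}
```

View pics/scene0.png

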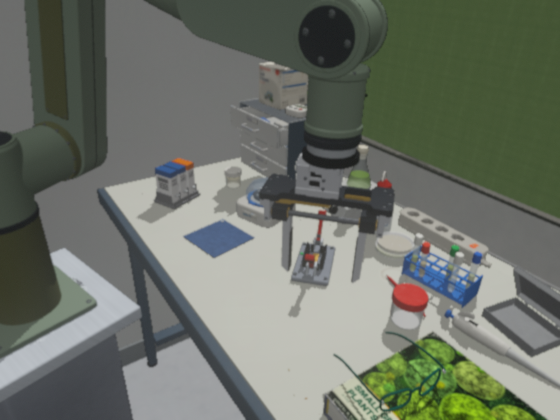

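View pics/top0.png

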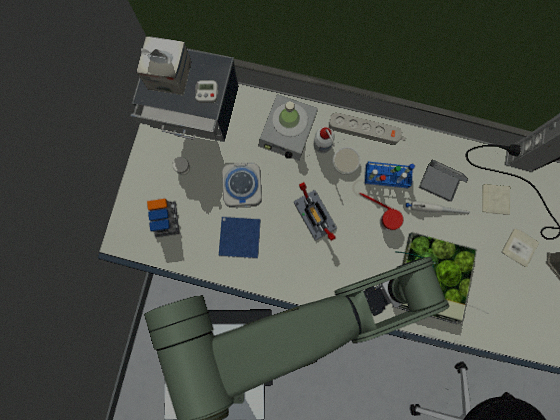

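The scene shows the rack at the left with the orange cap in the far pocket (top image ~(157,205)). The mat is at (240,237), and the dock is at (317,214), turned, with red lever ends at (304,188) and (331,236). Next I'll get coarse positions.

```bash
cat > h.py <<'E'
import numpy as np,cv2
from scipy.spatial.transform import Rotation as R
def cam(s):
    K=np.array([[s["fx"],0,s["cx"]],[0,s["fy"],s["cy"]],[0,0,1.]],float)
    return K,np.array(s["D"],float),R.from_euler("xyz",s["orientation"]).as_matrix(),np.array(s["eye"],float)
def rays(s,uv):
    K,D,M,e=cam(s)
    p=cv2.undistortPoints(np.array(uv,float).reshape(-1,1,2),K,D).reshape(-1,2)
    return np.c_[p,np.ones(len(p))]@M.T,e
def onplane(s,uv,z):
    d,e=rays(s,uv); return e+d*((z-e[2])/d[:,2])[:,None]
def cloud(s):
    d=s["depth"]; v,u=np.mgrid[:d.shape[0],:d.shape[1]]
    r,e=rays(s,np.c_[u.ravel(),v.ravel()])
    return (e+r*d.reshape(-1,1)).reshape(d.shape+(3,))
def proj(s,P):
    K,D,M,e=cam(s)
    return cv2.projectPoints(np.array(P,float).reshape(-1,1,3),cv2.Rodrigues(M.T)[0],-M.T@e,K,D)[0].reshape(-1,2)
def save(s,n):
    cv2.imwrite(f"pics/{n}.png",s["img"][:,:,::-1]); np.savez(f"{n}.npz",**s)
def load(n): return dict(np.load(f"{n}.npz"))
E
python3 - <<'E'
from h import *
s=load("top0"); c=cloud(s)
for n,u,v in[("bench",270,270),("orange",157,205),("blue1",158,215),("blue2",160,225),("mat",240,237),("mc1",222,217),("mc2",261,219),("mc3",258,257),("mc4",220,255),("lever1",304,188),("lever2",331,236),("dock",316,215),("jar",392,219),("sj",181,165)]:
    print(n,c[v,u].round())
E
```

```text
bench [ 320. -184.    0.]
orange [523. 169. 106.]
blue1 [491. 165. 105.]
blue2 [458. 156. 111.]
mat [430. -86.   4.]
mc1 [497. -26.   3.]
mc2 [ 490. -156.   -5.]
mc3 [ 363. -145.   -2.]
mc4 [371. -20.   1.]
lever1 [ 575. -297.   84.]
lever2 [ 419. -377.   87.]
dock [ 498. -338.   13.]
jar [ 474. -579.   61.]
sj [665. 106.  54.]
```

```bash
python3 - <<'E'
from plant import manip
from h import *
manip.goto([470,-330,480],[np.pi,0,-0.45]); s=manip.snapshot("wrist"); save(s,"w1"); st=manip.state()
print(st["time_s"],st["tool_pos"],st["eef_rot"],st["qpos"],s["eye"],s["orientation"],s["fx"],s["D"])
E
```

```text
1.275 [ 469.2040746  -330.97757428  479.22331553] [ 3.14138786e+00  1.42428659e-03 -4.52120018e-01] [-7.64876521e-01  1.57979629e-01  1.44509775e+00 -6.33387004e-04
  1.53980747e+00 -3.12736615e-01] [ 504.38663489 -257.7527518   459.16932047] [ 2.86230417e+00  1.47763767e-03 -4.51581452e-01] 377.78838172600257 [0.00611208 0.         0.         0.         0.        ]
```

View pics/w1.png

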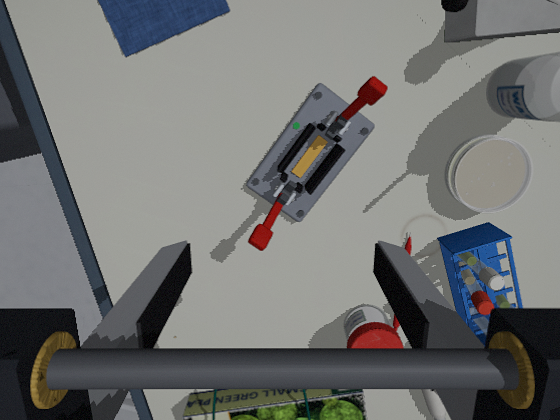

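The dock is at (312,152). Lever pads are at (372,90) and (261,238), and the jar with the red lid is at (372,335). Next: a second dock view, plus the rack and mat.

```bash
python3 - <<'E'
from plant import manip
from h import *
manip.goto([440,-440,430],[np.pi,0,-0.45]); save(manip.snapshot("wrist"),"w2")
manip.goto([470,50,480],[np.pi,0,0]); save(manip.snapshot("wrist"),"w3")
manip.goto([510,130,480],[np.pi,0,1.45]); save(manip.snapshot("wrist"),"w4")
st=manip.state();print(st["time_s"],st["tool_pos"],st["qpos"])
import cv2
a=[cv2.imread(f"pics/w{i}.png") for i in(2,3,4)]
E
```

```text
4.9583 [510.08203998 129.55261363 479.88309543] [ 8.42167519e-02  5.25675754e-02  1.55933901e+00 -9.28311185e-05
  1.53000775e+00 -1.36430937e+00]
```

View pics/w2.png

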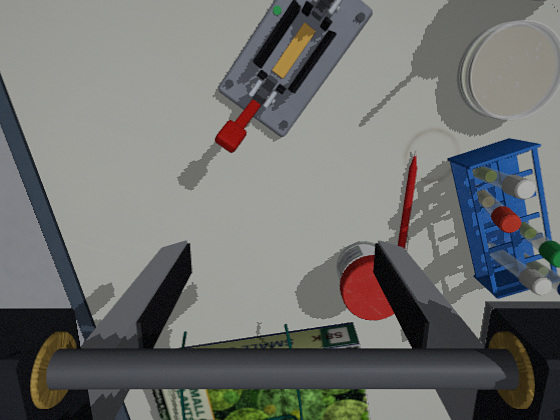

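View pics/w3.png

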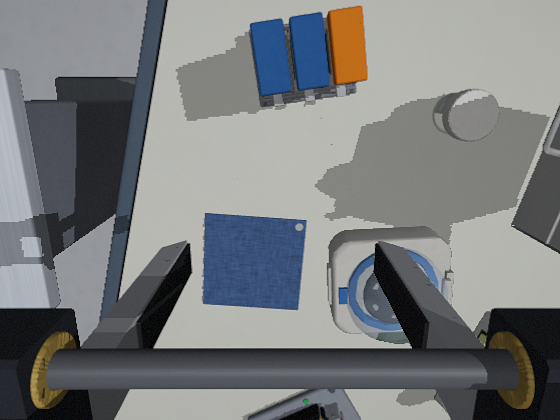

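View pics/w4.png

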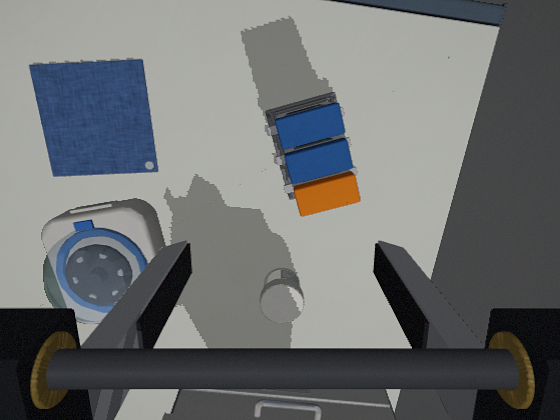

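w2 and w1 show the dock. w3 shows the mat (204..306, 213..309) and the orange cap at (348,46). w4 shows the orange cap at (327,194). Now I'll measure these by colour masks from both views.

```bash
cat > meas.py <<'E'
from h import *
def mask(s,k):
    h=cv2.cvtColor(s["img"],cv2.COLOR_RGB2HSV).astype(int); H,S,V=h[...,0],h[...,1],h[...,2]
    if k=="orange": return (H>7)&(H<17)&(S>190)&(V>90)
    if k=="red": return ((H<5)|(H>174))&(S>170)&(V>60)
    if k=="brass": return (H>12)&(H<28)&(S>110)&(V>120)
    if k=="blue": return (H>100)&(H<125)&(S>120)&(V>50)
def comps(m,minA=60):
    n,l,st,ce=cv2.connectedComponentsWithStats(m.astype(np.uint8),connectivity=4)
    return [(ce[i],st[i,4],l==i) for i in range(1,n) if st[i,4]>=minA]
E
python3 - <<'E'
from meas import *
for n,ks in(("w3",["orange","blue"]),("w4",["orange","blue"]),("w1",["red","brass"]),("w2",["red","brass"]),("top0",["orange"])):
    s=load(n);c=cloud(s)
    for k in ks:
        for ce,A,m in comps(mask(s,k)):
            P=c[m]; z=np.median(P[:,2]); zs=P[:,2]
            r=cv2.minAreaRect(P[np.abs(zs-np.percentile(zs,90))<8][:,:2].astype(np.float32)) 
            print(n,k,ce.round(),A,"med",np.median(P,0).round(1),"z5-95",np.percentile(zs,[5,95]).round(),"rect",np.round(r[0],1),np.round(r[1],1),round(r[2],1))
E
```

```text
w3 orange [348.  45.] 2394 med [526.8 171.8 108.3] z5-95 [107. 110.] rect [527.4 171.2] [28.  60.2] 8.2
w3 blue [309.  51.] 2457 med [493.7 167.  108.2] z5-95 [107. 110.] rect [494.2 166.3] [28.8 60.1] 8.1
w3 blue [271.  57.] 2396 med [460.5 162.2 108.3] z5-95 [107. 110.] rect [460.4 161.6] [28.4 60.2] 8.1
w3 blue [252. 261.] 8666 med [430.7 -78.9   2.9] z5-95 [2. 4.] rect [431.  -82.6] [130.1 128.2] 85.6
w3 blue [417. 257.] 108 med [616.7 -40.   77.9] z5-95 [68. 82.] rect [619.4 -41.6] [ 4.5 20.7] 72.9
w3 blue [357. 292.] 738 med [552.3 -87.7  76.7] z5-95 [63. 98.] rect [ 562.3 -105.9] [12.2 28.9] 57.3
w4 orange [327. 195.] 1727 med [526.5 171.2 108.2] z5-95 [107. 109.] rect [527. 171.] [28.3 59.2] 7.7
w4 blue [ 95. 117.] 12078 med [427.  -82.    2.9] z5-95 [1. 4.] rect [431.  -82.5] [130.3 128.3] 85.6
w4 blue [310. 126.] 2106 med [459.7 161.6 108.2] z5-95 [107. 109.] rect [460.3 161.6] [28.7 59.8] 8.2
w4 blue [318. 161.] 2017 med [492.6 166.2 108.2] z5-95 [105. 110.] rect [493.8 166.4] [28.5 59.8] 8.3
w4 blue [ 96. 242.] 1132 med [553.8 -86.1  73.6] z5-95 [63. 99.] rect [ 564.  -10
[... 694 characters left out ...]
.6   83.7] z5-95 [53. 93.] rect [ 417.7 -378.9] [16.7 19.1] 29.1
w2 red [407. 203.] 607 med [ 548.4 -530.3    7.9] z5-95 [ 5. 10.] rect [ 548.4 -531.1] [103.4   7.5] 60.9
w2 red [507. 220.] 440 med [ 602.7 -542.7  103.4] z5-95 [ 89. 106.] rect [ 602.4 -546.2] [16.6 15.9] 81.8
w2 red [364. 291.] 2137 med [ 466.3 -574.1   66.3] z5-95 [58. 68.] rect [ 463.4 -577.6] [66.  42.9] 86.2
w2 brass [291.  54.] 668 med [ 497.9 -336.2   14.8] z5-95 [13. 16.] rect [ 500.1 -335. ] [49.1 13.9] 28.0
w2 brass [ 35. 383.] 246 med [ 407.5 -394.8  348.2] z5-95 [346. 349.] rect [ 407.3 -395.7] [10.2  2.9] 64.8
top0 orange [157. 204.] 158 med [525.9 169.6 107.8] z5-95 [101. 113.] rect [525.4 170.1] [27.6 57.8] 8.6
```

Both views agree:
- **Orange module:** (527.2, 171.1), x-axis yaw 8.2°, cap top at z = 108.
- **Mat centre:** (431, -82.5).
- **Dock:** centre about (500.5, -334.7), length axis about 28.1°.

I'll take the module by its ends and move it to the mat. On the mat I'll set it parallel to the dock.

```bash
python3 - <<'E'
from plant import manip
from h import *
pi=np.pi
y1=np.deg2rad(8.1)+pi/2
def p(t):
    s=manip.state(); print(t,round(s["time_s"],2),s["tool_pos"].round(1),s["eef_rot"].round(3),"F",s["contact_force"].round(1),"w",round(s["width"]*94,1))
manip.goto([527.2,171.1,345],[pi,0,y1]); p("above")
manip.move_linear([527.2,171.1,258],v=100); manip.wait(.15); p("down")
manip.grip(0.5); p("grip")
E
```

```text
above 5.58 [527.6 171.  345.8] [3.141 0.    1.711] F [0.8 0.4 0.3] w 94.2
down 6.75 [527.6 171.2 258.9] [ 3.14  -0.     1.712] F [0.2 0.5 0.7] w 94.0
grip 7.38 [527.2 171.  258. ] [-3.142  0.     1.712] F [0.4 1.  0. ] w 59.7
```

```bash
python3 - <<'E'
from plant import manip
from h import *
pi=np.pi
def p(t):
    s=manip.state(); print(t,round(s["time_s"],2),s["tool_pos"].round(1),s["eef_rot"].round(3),"F",s["contact_force"].round(1),"w",round(s["width"]*94,1))
manip.move_linear([527.2,171.1,385],v=100); p("lift")
save(manip.snapshot("wrist"),"w5"); save(manip.snapshot("top"),"t5")
E
python3 -c "
import cv2;a=cv2.imread('pics/w5.png');b=cv2.imread('pics/t5.png')
cv2.imwrite('pics/c5.png',cv2.resize(cv2.hconcat([a,b]),(800,300)))"
```

```text
lift 8.79 [526.9 171.  384. ] [-3.14   0.     1.712] F [ 0.5  0.5 -4.3] w 60.0
```

View pics/c5.png

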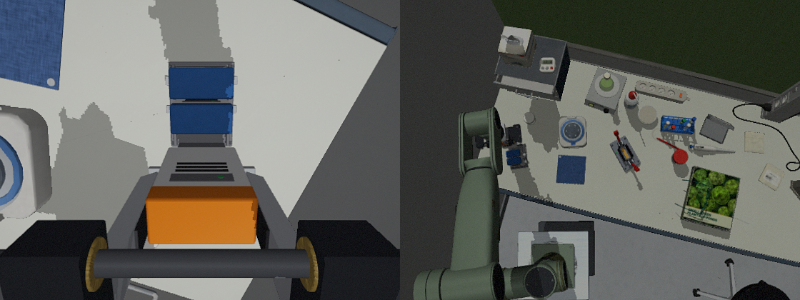

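The orange module is held between the fingers, and both blue modules are still in the rack. Now to the mat.

```bash
python3 - <<'E'
from plant import manip
from h import *
pi=np.pi
yg=np.deg2rad(28.1)
def p(t):
    s=manip.state(); print(t,round(s["time_s"],2),s["tool_pos"].round(1),s["eef_rot"].round(3),"F",s["contact_force"].round(1),"w",round(s["width"]*94,1)); return s
manip.goto([431,-82.5,385],[pi,0,yg]); p("over")
manip.move_linear([431,-82.5,260],v=120); f0=p("low")["contact_force"][2]
z=256
while z>=250.5:
    manip.move_linear([431,-82.5,z],v=30); manip.wait(.1); f=p(z)["contact_force"][2]
    if f>-2: break
    z-=1
manip.grip(1.0); p("rel")
manip.move_linear([431,-82.5,355],v=120)
manip.goto([405,-150,430],[pi,0,yg-pi/2]); save(manip.snapshot("wrist"),"w6"); p("look")
E
```

```text
over 9.94 [431.4 -82.2 385.2] [ 3.142e+00 -1.000e-03  4.920e-01] F [ 0.3  0.  -3.1] w 60.4
low 11.13 [431.6 -82.6 260.7] [ 3.14e+00 -1.00e-03  4.91e-01] F [ 0.2  0.4 -4. ] w 59.8
256 11.52 [431.  -82.6 256.2] [ 3.141 -0.     0.49 ] F [ 0.6  0.7 -4.1] w 60.0
255 11.87 [431.  -82.5 255. ] [-3.142  0.     0.49 ] F [-0.  -0.  -3.1] w 60.2
254 12.22 [431.  -82.5 254. ] [-3.142  0.     0.49 ] F [-0.   0.  -2.9] w 59.7
253 12.57 [431.  -82.5 253. ] [ 3.142 -0.     0.49 ] F [ 0.  -1.4 -3.1] w 59.8
252 12.92 [431.1 -82.6 252.9] [-3.141  0.     0.491] F [-3.7  0.5  5.3] w 60.2
rel 13.62 [431.  -82.5 251.9] [-3.142  0.     0.49 ] F [-0.7 -0.3  0.5] w 93.9
look 15.95 [ 404.9 -149.8  429.3] [ 3.141e+00  1.000e-03 -1.080e+00] F [-0.2  0.6 -0.4] w 94.0
```

View pics/w6.png

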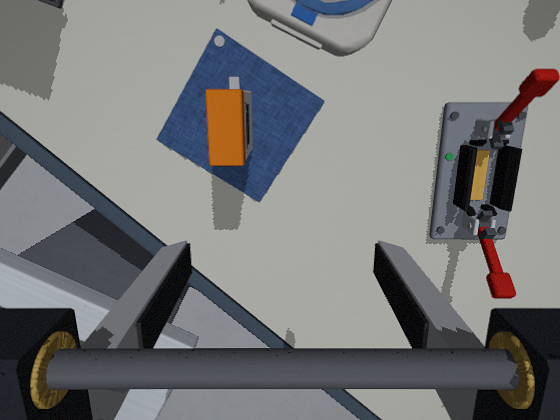

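The module stands upright on the mat, with its cap at (226,127). The dock is in view with its plate centre near (480,170). I'll measure both again, including the dock plate and slot walls.

```bash
python3 - <<'E'
from meas import *
for n in("w6","w1","w2"):
    s=load(n);c=cloud(s)
    for k in ("orange","brass","red"):
        for ce,A,m in comps(mask(s,k)):
            P=c[m]; zs=P[:,2]
            if k=="red" and (zs.max()>99 or np.linalg.norm(np.median(P,0)[:2]-[500,-335])>110): continue
            if zs.max()>150: continue
            r=cv2.minAreaRect(P[np.abs(zs-np.percentile(zs,90))<8][:,:2].astype(np.float32))
            print(n,k,ce.round(),np.percentile(zs,[5,95]).round(),np.round(r[0],1),np.round(r[1],1),round(r[2],1))
    # in dock frame
    a=np.deg2rad(28.1); ey=np.array([np.cos(a),np.sin(a)]); ex=np.array([ey[1],-ey[0]])
    Q=c.reshape(-1,3); d=Q[:,:2]-[500.5,-334.7]; X=d@ex;Y=d@ey;Z=Q[:,2]
    near=(abs(X)<60)&(abs(Y)<100)
    w=near&(Z>36)&(Z<45)&(abs(Y)<25)&(abs(X)<30)
    pl=near&(Z>9.5)&(Z<15)
    pts=np.c_[X,Y][pl].astype(np.float32)
    print(n,"plate",cv2.minAreaRect(pts),"wall X",np.percentile(X[w],[1,99]).round(1), "inner", X[w&(X>0)].min().round(1) if (w&(X>0)).any() else 0, X[w&(X<0)].max().round(1) if (w&(X<0)).any() else 0)
E
```

```text
w6 plate ((-0.69012451171875, 1.7967758178710938), (83.59117126464844, 147.17860412597656), 0.12210898101329803) wall X [-24.4  23.8] inner 16.4 -18.9
w1 plate ((0.2471466064453125, 1.7604598999023438), (83.26559448242188, 148.39402770996094), 0.14638052880764008) wall X [-23.7  24.4] inner 17.6 -17.5
w2 plate ((0.6237297058105469, 1.3793869018554688), (83.13292694091797, 148.33494567871094), 0.06065034493803978) wall X [-23.7  24.5] inner 17.8 -17.0
```

```bash
python3 - <<'E'
from meas import *
a=np.deg2rad(28.15); ey=np.array([np.cos(a),np.sin(a)]); ex=np.array([ey[1],-ey[0]])
for n in("w6","w1","w2"):
    s=load(n);c=cloud(s)
    for k in ("orange","brass","red"):
        for ce,A,m in comps(mask(s,k),40):
            P=c[m]; zs=P[:,2]; zz=np.percentile(zs,90)
            if zz>120: continue
            r=cv2.minAreaRect(P[np.abs(zs-zz)<(6 if k!="red" else 3)][:,:2].astype(np.float32))
            d=np.array(r[0])-[500.5,-334.7]
            if k=="red" and np.hypot(*d)>110: continue
            print(n,k,ce.round(),np.percentile(zs,[5,95]).round(),np.round(r[0],1),np.round(r[1],1),round(r[2],1),"dock",round(d@ex,1),round(d@ey,1))
    Q=c.reshape(-1,3); d=Q[:,:2]-[500.5,-334.7]; X=d@ex;Y=d@ey;Z=Q[:,2]
    # plate ends near the corners, wall ends, inner
    pl=(Z>10)&(Z<14)&(abs(abs(X)-32)<7)&(abs(Y)<100)
    for sg in(1,-1):
        q=pl&(Y*sg>0); print("  plate end",sg, np.percentile(Y[q]*sg,99.5).round(1), end="")
    w=(Z>35)&(Z<46)&(abs(X)<30)&(abs(Y)<50)
    for sg in(1,-1):
        q=w&(X*sg>0); print("  wall",sg,np.percentile(Y[q],[1,99]).round(1),np.percentile(X[q],[1,99]).round(1),end="")
    print()
E
```

```text
w6 orange [225. 127.] [102. 105.] [431.3 -82.6] [59.8 28.4] 28.1 dock -255.0 58.0
w6 brass [225. 126.] [102. 105.] [431.3 -82.5] [59.7 28.3] 28.2 dock -255.0 58.0
w6 brass [479. 177.] [14. 16.] [ 501.3 -334.1] [52.3 14.3] 28.6 dock -0.2 1.0
w6 red [534.  90.] [55. 95.] [ 585.3 -288.1] [12.  18.4] 27.9 dock -1.1 96.7
w6 red [498. 274.] [52. 93.] [ 416.7 -378.1] [11.3 18.6] 28.7 dock -1.3 -94.4
  plate end 1 75.3  plate end -1 71.4  wall 1 [-48.  46.] [ 0.3 23.8]  wall -1 [-49.2  49.7] [-24.5  -0.2]
w1 brass [307. 160.] [13. 16.] [ 499.8 -335.2] [48.8 13.4] 28.1 dock 0.1 -0.8
w1 red [366.  96.] [54. 95.] [ 585.4 -289. ] [11.8 18.2] 27.9 dock -0.2 96.4
w1 red [265. 228.] [52. 93.] [ 416. -379.] [12.2 17.9] 11.9 dock -0.8 -95.4
  plate end 1 75.1  plate end -1 71.8  wall 1 [-47.8  48. ] [ 0.3 24.5]  wall -1 [-48.7  49.2] [-23.8  -0.3]
w2 brass [291.  54.] [13. 16.] [ 500.1 -335. ] [49.1 13.9] 28.0 dock 0.1 -0.5
w2 red [236. 128.] [53. 93.] [ 416.3 -379.6] [11.2 19.1] 28.6 dock -0.1 -95.4
  plate end 1 74.5  plate end -1 71.8  wall 1 [-48.7  49.5] [ 0.2 24.5]  wall -1 [-48.6  47.6] [-23.7  -0.2]
```

```bash
python3 - <<'E'
from plant import manip
from h import *
pi=np.pi
a=np.deg2rad(28.15); yg=a-pi/2; o=[pi,0,yg]
def p(t):
    s=manip.state(); print(t,round(s["time_s"],2),s["tool_pos"].round(1),s["eef_rot"].round(3),"F",s["contact_force"].round(1),"w",round(s["width"]*94,1)); return s
m=[431.3,-82.6]
manip.goto(m+[355],o); manip.move_linear(m+[253],v=120); manip.wait(.15); p("down")
manip.grip(0.1); p("grip")
manip.move_linear(m+[385],v=120); p("lift")
D=[501.4,-334.2]
manip.goto(D+[385],o); p("over")
manip.move_linear(D+[330],v=80); p("330")
save(manip.snapshot("wrist"),"w7"); save(manip.snapshot("scene"),"s7")
E
python3 -c "
import cv2;a=cv2.imread('pics/w7.png');b=cv2.imread('pics/s7.png')
cv2.imwrite('pics/c7.png',cv2.resize(cv2.hconcat([a,b]),(800,300)))"
```

```text
down 17.6 [431.8 -82.8 253.9] [-3.140e+00 -2.000e-03 -1.079e+00] F [ 0.2 -0.3 -0.7] w 94.1
grip 18.62 [431.3 -82.6 253. ] [-3.142 -0.    -1.079] F [ 0.3 -0.2 -1. ] w 28.1
lift 19.88 [430.9 -82.5 384. ] [ 3.14e+00  2.00e-03 -1.08e+00] F [-0.8 -0.3 -4.3] w 28.1
over 20.89 [ 501.3 -333.1  384.4] [-3.141e+00  2.000e-03 -1.079e+00] F [-0.3  0.3 -4.1] w 27.7
330 21.73 [ 501.6 -334.5  330.3] [-3.141e+00 -1.000e-03 -1.080e+00] F [-0.   0.4 -4. ] w 28.0
```

View pics/w7.png

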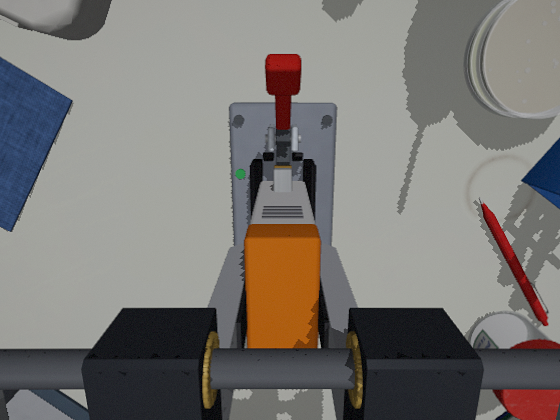

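View pics/s7.png

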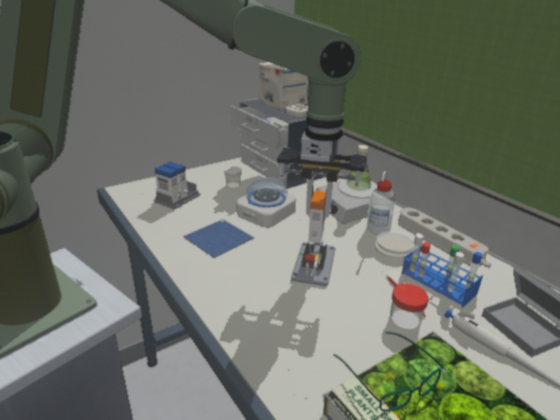

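The ear (283,178), hinge gap (284,150) and lever line up, so the module sits square over the slot. Lowering it with force checks.

```bash
python3 - <<'E'
from plant import manip
from h import *
def p(t):
    s=manip.state(); print(t,round(s["time_s"],2),s["tool_pos"].round(1),s["eef_rot"].round(3),"F",s["contact_force"].round(1),"T",s["torque"].round(2),"w",round(s["width"]*94,1)); return s
D=[501.4,-334.2]
manip.move_linear(D+[300],v=80); p("300")
for z in [292,286,282,278,275,272,270,269,268,267,266]:
    manip.move_linear(D+[z],v=40); manip.wait(.08); f=p(z)["contact_force"]
    if f[2]>2 or np.hypot(f[0],f[1])>8: break
save(manip.snapshot("wrist"),"w8"); save(manip.snapshot("scene"),"s8")
E
```

```text
300 22.36 [ 501.2 -334.   299. ] [ 3.141e+00  2.000e-03 -1.080e+00] F [ 0.5 -0.6 -3.2] T [ 0.01  0.02 -0.05] w 27.9
292 22.79 [ 501.4 -334.2  292.1] [-3.142 -0.    -1.079] F [-0.   0.1 -4.5] T [-0.05  0.03 -0.03] w 27.6
286 23.18 [ 501.4 -334.2  285.8] [ 3.141  0.    -1.079] F [-0.6  0.4 -3.5] T [ 0.02 -0.02  0.  ] w 27.8
282 23.51 [ 501.4 -334.2  281.9] [ 3.142  0.    -1.079] F [ 0.9 -0.3 -3.6] T [-0.02 -0.07 -0.01] w 27.4
278 23.84 [ 501.4 -334.2  277.8] [ 3.142  0.    -1.079] F [-0.6  0.7 -3.9] T [ 0.   -0.01 -0.02] w 28.4
275 24.18 [ 501.4 -334.2  274.9] [ 3.142  0.    -1.08 ] F [ 0.1 -0.3 -3.5] T [ 0.01 -0.02  0.02] w 27.8
272 24.51 [ 501.4 -334.2  271.9] [ 3.142  0.    -1.079] F [ 0.1  0.1 -3.5] T [-0.03  0.04 -0.03] w 27.9
270 24.84 [ 501.4 -334.2  269.9] [ 3.142  0.    -1.079] F [-0.7  1.4 -4.8] T [-0.05 -0.02 -0.  ] w 28.0
269 25.18 [ 501.4 -334.2  269. ] [ 3.142 -0.    -1.079] F [ 0.6 -0.2 -4.1] T [-0.03  0.01 -0.  ] w 27.9
268 25.51 [ 501.5 -334.3  268.2] [-3.141 -0.    -1.079] F [-0.7  1.  -2.3] T [-0.01  0.02  0.02] w 27.9
267 25.84 [ 501.6 -334.3  267.8] [-3.141e+00 -1.000e-03 -1.079e+00] F [-0.3  1.5  4.1] T [ 0.14  0.37 -0.08] w 27.9
```

View pics/w8.png

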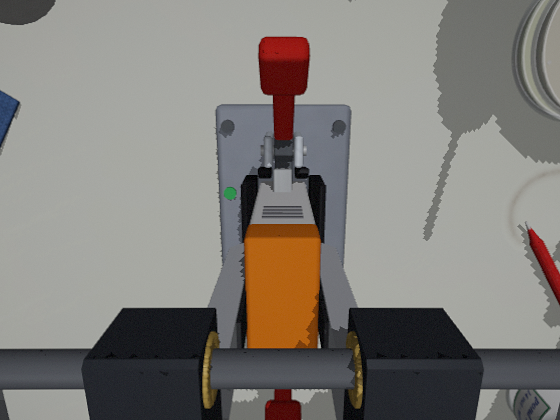

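It landed on the toes with its underside at about 17.8 mm, so 6 mm above the seat as expected. I'll release, retract, look, and check reachability for the tilted lever pushes.

```bash
cat > lev.py <<'E'
from h import *
A=np.deg2rad(28.15); EY=np.array([np.cos(A),np.sin(A),0]); EX=np.array([EY[1],-EY[0],0]); UZ=np.array([0,0,1.])
C=np.array([501.4,-334.2,0])
def pose(sg,th,off,rtip=56,flip=1,tilt=None):
    u=sg*EY; hinge=C+50*u+32*UZ
    er=u*np.sin(th)+UZ*np.cos(th); eo=u*np.cos(th)-UZ*np.sin(th)
    tip=hinge+rtip*er+off*eo
    t=th if tilt is None else tilt
    zt=-(u*np.sin(t)+UZ*np.cos(t)); xt=flip*EX; yt=np.cross(zt,xt)
    return tip-199*zt, R.from_matrix(np.c_[xt,yt,zt]).as_euler("xyz")
E
python3 - <<'E'
from plant import manip
from lev import *
manip.grip(1.0)
manip.move_linear([501.4,-334.2,380],v=150); manip.grip(0.0)
s=manip.state();print(s["time_s"],s["qpos"].round(2),s["width"])
save(manip.snapshot("scene"),"s9");save(manip.snapshot("top"),"t9")
for sg in(1,-1):
  for fl in(1,-1):
    for th in(.72,.4,0):
        P,o=pose(sg,th,20,flip=fl); q=manip.inverse_kinematics(P,o)
        print(sg,fl,th,P.round(),None if q is None else np.round(q,2))
E
```

```text
29.3667 [-0.73  0.28  1.5   0.    1.36  0.35] 0.0023199786534923404
1 1 0.72 [ 707. -224.  211.] [-0.33  0.91  0.97 -0.51  1.77  0.78]
1 1 0.4 [ 649. -255.  259.] [-0.43  0.68  1.21 -0.32  1.5   0.71]
1 1 0 [ 563. -301.  287.] [-0.63  0.45  1.48 -0.    1.21  0.45]
1 -1 0.72 [ 707. -224.  211.] [-0.33  0.91  0.97 -0.51  1.77 -2.36]
1 -1 0.4 [ 649. -255.  259.] [-0.43  0.68  1.21 -0.32  1.5  -2.43]
1 -1 0 [ 563. -301.  287.] [-0.63  0.45  1.48  0.    1.21 -2.69]
-1 1 0.72 [ 296. -444.  211.] [-1.32  0.42  1.8   0.75  1.23 -0.62]
-1 1 0.4 [ 354. -413.  259.] [-1.13  0.31  1.77  0.45  1.12 -0.26]
-1 1 0 [ 440. -367.  287.] [-0.85  0.32  1.65 -0.    1.16  0.23]
-1 -1 0.72 [ 296. -444.  211.] [-1.32  0.42  1.8   0.75  1.23  2.52]
-1 -1 0.4 [ 354. -413.  259.] None
-1 -1 0 [ 440. -367.  287.] None
```

```bash
python3 -c "
import cv2;a=cv2.imread('pics/s9.png')[180:320,220:420];b=cv2.imread('pics/t9.png')[150:290,220:420]
cv2.imwrite('pics/c9.png',cv2.resize(cv2.hconcat([a,b]),(800,280)))"
```

```text
(no output)
```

View pics/c9.png

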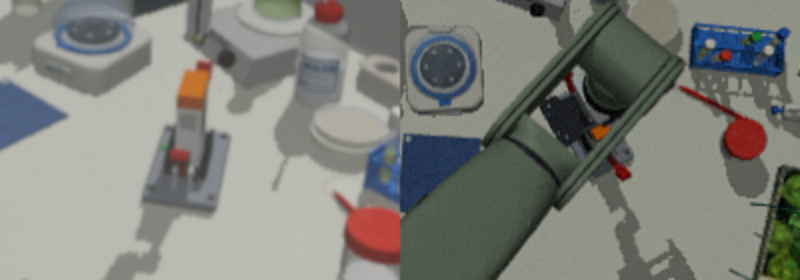

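The module stands in the slot and both levers are open. Before swinging the tool out to the far lever I'll check what clutter is near there.

```bash
python3 - <<'E'
from lev import *
Q=np.concatenate([cloud(load(n)).reshape(-1,3) for n in("top0","w1","scene0")])
Q=Q[np.isfinite(Q).all(1)]
d=Q-C; X=d@EX;Y=d@EY;Z=Q[:,2]
for y0 in range(-260,340,40):
    row=[]
    for x0 in range(-160,160,40):
        m=(X>=x0)&(X<x0+40)&(Y>=y0)&(Y<y0+40)&(Z<300)
        row.append(int(np.percentile(Z[m],99)) if m.sum()>3 else -1)
    print(y0,row)
E
```

```text
-260 [4, 4, 4, 4, 4, 5, 5, 5]
-220 [4, 6, 6, 4, 3, 4, 4, 4]
-180 [5, 4, 6, 4, 4, 4, 5, 5]
-140 [4, 4, 4, 90, 91, 4, 5, 4]
-100 [3, 4, 11, 93, 93, 8, 3, 4]
-60 [3, 3, 299, 52, 52, 11, 3, 4]
-20 [4, 5, 11, 42, 299, 11, 4, 5]
20 [4, 3, 10, 53, 53, 11, 4, 5]
60 [3, 4, 9, 95, 95, 9, 3, 31]
100 [55, 4, 3, 90, 90, 4, 3, 32]
140 [106, 77, 4, 4, 3, 3, 96, 177]
180 [109, 89, 6, 5, 50, 53, 112, 177]
220 [104, 83, 6, 51, 57, 65, 64, 107]
260 [62, 8, 39, 58, 70, 176, 144, 68]
300 [9, 8, 44, 59, 72, 192, 191, 72]
```

```bash
python3 - <<'E'
from lev import *
for n in("top0","w1","scene0","s9","t9"):
    s=load(n);Q=cloud(s).reshape(-1,3);d=Q-C; X=d@EX;Y=d@EY;Z=Q[:,2]
    for lo,hi in((40,80),(80,110),(110,140),(140,185)):
        m=(X>50)&(X<180)&(Y>110)&(Y<245)&(Z>lo)&(Z<hi)
        if m.sum()>5: print(n,lo,hi,m.sum(),"X",np.percentile(X[m],[2,98]).round(),"Y",np.percentile(Y[m],[2,98]).round())
E
```

```text
top0 40 80 231 X [ 51. 146.] Y [166. 244.]
top0 80 110 97 X [111. 169.] Y [165. 223.]
top0 110 140 145 X [116. 168.] Y [171. 221.]
top0 140 185 88 X [128. 155.] Y [140. 209.]
w1 40 80 3279 X [ 51. 147.] Y [167. 244.]
w1 80 110 1617 X [111. 151.] Y [167. 211.]
w1 110 140 322 X [115. 141.] Y [171. 195.]
scene0 40 80 67 X [ 51. 174.] Y [167. 220.]
scene0 80 110 9 X [170. 173.] Y [184. 194.]
scene0 110 140 44 X [123. 169.] Y [178. 201.]
scene0 140 185 95 X [128. 153.] Y [139. 200.]
s9 40 80 549 X [ 52. 171.] Y [163. 241.]
s9 80 110 284 X [112. 171.] Y [165. 193.]
s9 110 140 245 X [117. 166.] Y [170. 201.]
s9 140 185 94 X [128. 155.] Y [137. 200.]
t9 40 80 225 X [ 51. 149.] Y [165. 244.]
t9 80 110 97 X [111. 171.] Y [165. 220.]
t9 110 140 144 X [116. 167.] Y [171. 222.]
t9 140 185 87 X [127. 153.] Y [141. 208.]
```

The bottle starts at X ≥ 111 in the dock frame and the body reaches 88. Low clutter stays under 90 mm, so the tilted swing is clear. I'll close the far lever first, rotating the tool about the hinge.

```bash
cat > push.py <<'E'
from plant import manip
from lev import *
import sys
def run(sg,off=14,fstop=18,rt=58,thmin=-0.12):
    u=sg*EY
    tl=lambda th:min(th,.55)
    P=lambda th,r=rt,o=off:pose(sg,th,o,rtip=r,tilt=max(tl(th),0))
    def p(t):
        s=manip.state(); f=s["contact_force"]; print(t,round(s["time_s"],2),s["tool_pos"].round(1),"in",round(-f@u,1),"x",round(f@EX,1),"z",round(f[2],1)); return -f@u,f
    a,o=P(.95,170); manip.goto(a,o); p("hi")
    a,o=P(.95); manip.move_linear(a,o,v=150); p("at")
    f0=manip.state()["contact_force"]; b=-f0@u
    th=.95
    while th>thmin:
        th-= .07 if th>.1 else .025
        a,o=P(th); manip.move_linear(a,o,v=60); manip.wait(.05 if th>.1 else .1)
        fi,f=p(round(th,3))
        if np.linalg.norm(f-f0)>fstop: print("stop"); break
    return th
def retreat(sg,th,off=14,rt=58):
    t=max(th,0)
    a,o=pose(sg,t+.12,off+6,rtip=rt,tilt=t); manip.move_linear(a,o,v=80)
    a=a+np.array([0,0,130.]); manip.move_linear(a,o,v=200)
E
python3 - <<'E'
from push import *
th=run(1); print(th)
save(manip.snapshot("scene"),"s10")
retreat(1,th); print(manip.state()["time_s"])
save(manip.snapshot("scene"),"s11"); save(manip.snapshot("wrist"),"w11")
E
python3 -c "
import cv2;a=cv2.imread('pics/s10.png')[120:320,220:420];b=cv2.imread('pics/s11.png')[120:320,220:420]
cv2.imwrite('pics/c10.png',cv2.resize(cv2.hconcat([a,b]),(800,400)))"
```

```text
hi 30.33 [ 766.  -193.4  289.4] in 0.4 x 0.6 z 1.2
at 31.23 [ 686.3 -236.3  225.9] in -0.4 x -0.4 z -0.3
0.88 31.53 [ 685.1 -235.9  228.6] in -0.5 x -0.4 z -0.6
0.81 31.83 [ 682.8 -237.1  231.7] in -0.3 x -0.2 z -0.6
0.74 32.13 [ 680.8 -238.3  235.2] in -0.3 x -0.7 z 1.0
0.67 32.43 [ 678.6 -239.5  238.7] in -0.2 x -0.6 z -0.1
0.6 32.73 [ 676.2 -240.8  241.9] in -0.2 x -0.4 z -0.2
0.53 33.07 [ 670.5 -243.8  247.1] in -0.6 x -0.8 z -0.5
0.46 33.57 [ 657.  -251.1  256.4] in -0.2 x 0.1 z 0.2
0.39 34.07 [ 643.  -258.5  264.5] in 0.4 x 0.2 z 0.4
0.32 34.57 [ 628.4 -266.4  271.8] in -0.3 x 0.5 z -0.5
0.25 35.07 [ 613.4 -274.4  277.7] in -0.1 x 0.2 z -0.3
0.18 35.57 [ 598.1 -282.5  282.4] in -0.3 x 0.9 z 0.4
0.11 36.07 [ 582.5 -290.9  286.1] in -0.4 x -0.7 z 0.3
0.04 36.62 [ 566.9 -299.2  288.3] in 0.0 x 0.4 z -0.3
0.015 36.98 [ 561.7 -301.8  288.8] in -4.2 x -0.5 z -0.9
-0.01 37.33 [ 558.5 -303.4  289. ] in -10.0 x 0.4 z -3.3
-0.035 37.67 [ 558.  -303.6  289.1] in -12.4 x 1.5 z -7.3
-0.06 38.02 [ 557.4 -303.8  289.2] in -15.9 x 2.9 z -7.8
-0.085 38.38 [ 556.9 -304.   289.2] in -19.3 x 2.4 z -10.5
stop
-0.08500000000000046
39.6
```

View pics/c10.png

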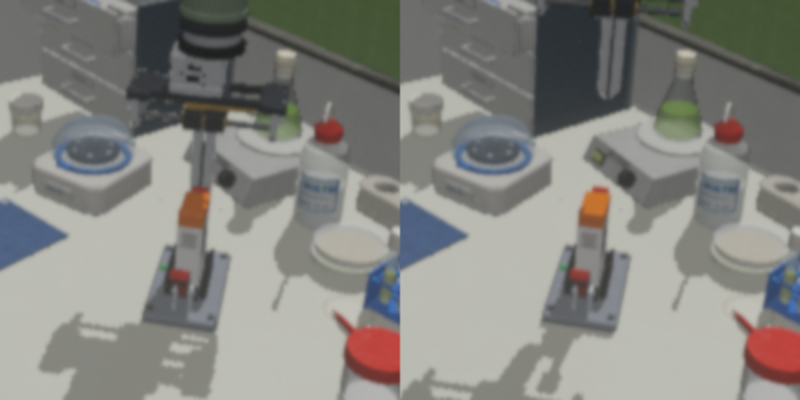

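View pics/w11.png

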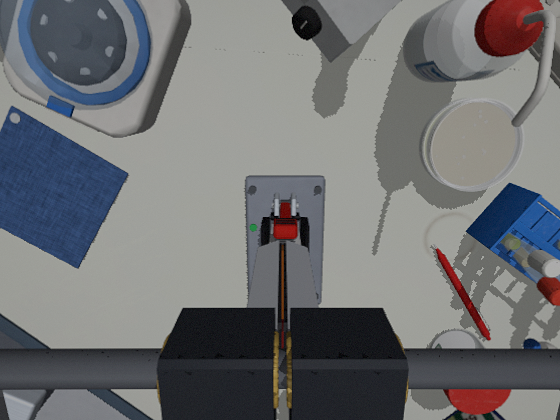

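The far lever now stands upright at (286,225) in w11, with force rising to about 19 N at the stop. I'll check its pad position, then push the near one.

```bash
cat > chk.py <<'E'
from meas import *
from lev import C,EX,EY
def chk(n):
    s=load(n);c=cloud(s)
    for k in("red","orange"):
        for ce,A,m in comps(mask(s,k),25):
            P=c[m];d=P-C;X,Y,Z=d@EX,d@EY,P[:,2]
            if abs(np.median(X))>30 or abs(np.median(Y))>120 or np.median(Z)>130: continue
            t=Z>np.percentile(Z,90)-5
            print(n,k,ce.round(),A,"Z",np.percentile(Z,[2,50,98]).round(1),"top Y",np.percentile(Y[t],[2,50,98]).round(1),"X",np.median(X[t]).round(1))
E
python3 -c "
from chk import *
chk('w11');chk('s11')"
python3 - <<'E'
from push import *
# get clear, high, over to near side
manip.goto([501.4,-334.2,420],[np.pi,0,A-np.pi/2])
th=run(-1); print(th)
retreat(-1,th); print(manip.state()["time_s"])
save(manip.snapshot("scene"),"s12"); save(manip.snapshot("wrist"),"w12")
import chk; chk.chk("w12"); chk.chk("s12")
E
```

```text
w11 red [285. 210.] 147 Z [38.2 63.6 83.8] top Y [53.8 55.  83.7] X 0.2
w11 red [285. 230.] 358 Z [ 95.1 109.3 111.1] top Y [45.6 51.8 56.6] X 0.1
w11 red [282. 339.] 30 Z [ 65.2  70.1 210.2] top Y [-81.8 -79.3  87.1] X -2.0
s11 orange [318. 221.] 84 Z [114.3 116.7 119.4] top Y [-23.6   1.3  24.8] X 0.6
hi 41.02 [ 237.6 -476.   289.5] in -0.2 x -0.8 z 1.1
at 41.92 [ 317.1 -433.4  224.6] in 0.3 x 0.2 z 0.2
0.88 42.23 [ 318.  -432.8  228.5] in -0.7 x -0.3 z 0.2
0.81 42.52 [ 320.  -431.3  231.7] in -0.3 x 0.9 z -0.3
0.74 42.83 [ 322.  -430.1  235.1] in -0.4 x 0.1 z -0.1
0.67 43.12 [ 324.3 -429.   238.6] in 0.5 x -0.8 z -0.7
0.6 43.42 [ 326.7 -427.7  241.9] in -0.3 x -0.3 z -0.0
0.53 43.76 [ 332.3 -424.8  246.9] in 0.0 x -0.8 z 0.2
0.46 44.26 [ 345.7 -417.5  256.1] in -0.4 x 0.7 z 0.6
0.39 44.76 [ 359.7 -410.1  264.3] in -0.1 x -0.4 z 0.4
0.32 45.26 [ 374.2 -402.2  271.5] in -0.6 x -0.7 z -0.5
0.25 45.76 [ 389.3 -394.2  277.6] in 0.2 x -1.1 z 0.1
0.18 46.26 [ 404.6 -386.1  282.4] in -0.3 x -0.0 z -0.1
0.11 46.76 [ 420.1 -377.7  285.9] in 0.0 x 0.2 z 0.4
0.04 47.31 [ 435.8 -369.3  288.3] in 0.1 x -0.7 z 0.4
0.015 47.67 [ 441.4 -366.4  288.8] in -2.4 x 0.3 z 0.8
-0.01 48.02 [ 444.7 -364.7  288.9] in -5.5 x 0.4 z -1.3
-0.035 48.37 [ 445.2 -364.5  289. ] in -8.2 x 0.2 z -0.9
-0.06 48.72 [ 445.7 -364.3  289. ] in -11.5 x 1.0 z -0.5
-0.085 49.07 [ 446.2 -364.   289. ] in -14.8 x 1.3 z 0.0
-0.11 49.42 [ 446.8 -363.8  289.1] in -18.1 x 1.2 z -1.3
stop
-0.11000000000000046
50.6083
w12 red [286.  25.] 484 Z [106.9 109.4 111.4] top Y [44.9 50.  56. ] X 0.3
w12 red [285. 166.] 418 Z [ 96.2 109.3 111.2] top Y [-54.6 -48.8 -43.4] X -0.2
w12 orange [285.  98.] 3431 Z [110.7 112.5 114. ] top Y [-28.4   1.6  29.1] X -0.3
s12 orange [317. 224.] 95 Z [111.5 113.6 115.3] top Y [-26.5  -4.9  19.2] X -0.5
```

View pics/w12.png

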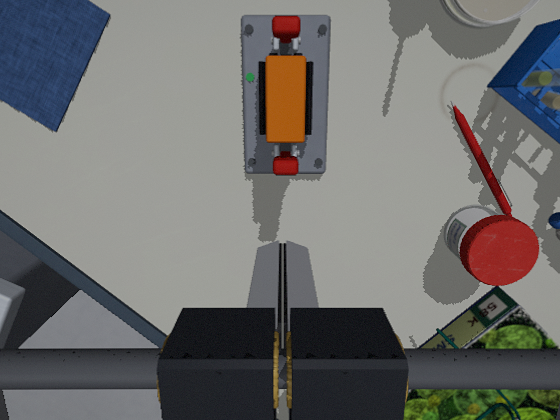

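Both pads are upright: tops at z ≈ 110 and Y ≈ +50/-49. The cap top is at 112.5, against 112 for fully home. One more check of cap tilt and bystanders.

```bash
python3 - <<'E'
from plant import manip
from chk import *
manip.goto([470,-380,460],[np.pi,0,A-np.pi/2] if 0 else [np.pi,0,-1.08]); save(manip.snapshot("wrist"),"w13"); save(manip.snapshot("top"),"t13")
st=manip.state();print(st["time_s"],st["contact_force"].round(1))
chk("w13")
for n in("w12","w13"):
    s=load(n);c=cloud(s)
    for ce,A_,m in comps(mask(s,"orange"),500):
        m=cv2.erode(m.astype(np.uint8),np.ones((3,3)))>0
        d=c[m]-C; M=np.c_[d@EX,d@EY,np.ones(m.sum())]; g=np.linalg.lstsq(M,c[m][:,2],rcond=None)[0]; print(n,"cap slope x,y, z0",g.round(3))
for n in("top0","t13"):
    s=load(n);c=cloud(s)
    print(n,[c[v,u].round() for u,v in((392,219),(181,165),(158,215),(160,225))], np.median(c[mask(s,"blue")&(c[...,2]>95)&(c[...,1]>120)],axis=0).round(1))
E
```

```text
51.15 [-0.1  0.6  0. ]
w13 red [252.  71.] 336 Z [106.5 109.4 111.4] top Y [45.2 50.6 56.3] X 0.5
w13 red [255. 187.] 313 Z [ 97.9 109.3 111.3] top Y [-54.3 -48.5 -43.5] X 0.7
w13 orange [252. 132.] 2359 Z [110.5 112.5 114.1] top Y [-28.1   1.4  29.2] X 0.1
w12 cap slope x,y, z0 [-3.00000e-02  1.50000e-02  1.13909e+02]
w13 cap slope x,y, z0 [  0.629   0.158 113.875]
top0 [array([ 474., -579.,   61.]), array([665., 106.,  54.]), array([491., 165., 105.]), array([458., 156., 111.])] [473.4 161.9 108.1]
t13 [array([ 473., -578.,   65.]), array([665., 106.,  55.]), array([491., 165., 106.]), array([459., 157., 107.])] [474.4 162.9 107.9]
```

View pics/w13.png

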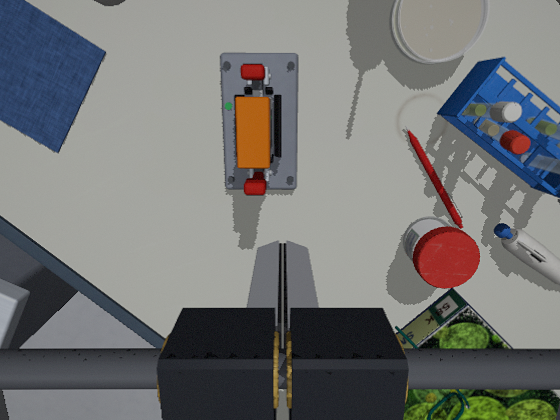

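View pics/t13.png

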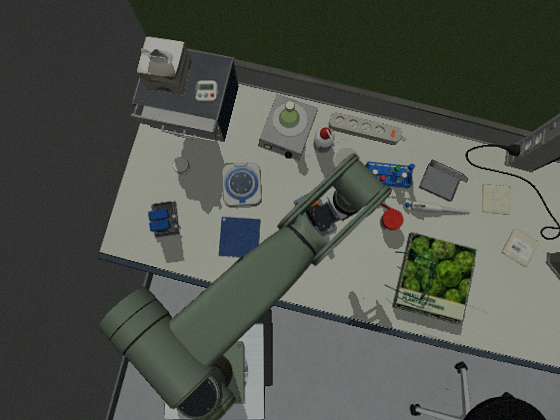

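```bash
python3 - <<'E'
from chk import *
for n in("w12","w13"):
    s=load(n);c=cloud(s)
    m=mask(s,"orange")&(abs(c[...,2]-112.5)<6); P=c[m];d=P-C
    M=np.c_[d@EX,d@EY,np.ones(len(P))]; print(n,np.linalg.lstsq(M,P[:,2],rcond=None)[0].round(4),len(P))
    for lab,f in(("far",1),("near",-1)):
        m=mask(s,"red");P=c[m];d=P-C;q=(abs(d@EX)<14)&(abs(d@EY*f-50)<12)&(P[:,2]>100); print(lab,"pad Y",(d@EY)[q].mean().round(1),P[q,2].mean().round(1))
E
```

```text
w12 [2.300000e-03 1.600000e-03 1.124543e+02] 3397
far pad Y 50.2 109.3
near pad Y -48.4 108.7
w13 [ 2.100000e-03 -1.100000e-03  1.124593e+02] 2318
far pad Y 50.6 109.3
near pad Y -48.2 108.7
```

The cap is level (slope under 0.003) at 112.5 mm, both levers are at their stops and the robot is clear. Handing in.

```bash
python3 - <<'E'
from plant import manip
manip.close_job(); print(manip.state()["time_s"])
E
```

```text
the job is handed in; nothing more can be done
the job is handed in; nothing more can be done
```

The job is done and handed in at about 51 s of the 69 s allowed. I took the orange module out of the rack by its narrow ends, stood it on the mat and let go. I then regripped it across its broad faces, lowered it into the dock slot and released it there. The far lever went in first, then the near one, each swung about its hinge until the force at its stop read about 18–19 N.

**Last checks, from two wrist views:**
- **Module:** the cap is level (slope under 0.003 rad) with its top at 112.5 mm, against 112 mm for fully home.
- **Levers:** both pads are upright, with their tops at about 110 mm.
- **Bystanders:** the blue modules and both jars are where they were, within 1–2 mm, which is measurement noise; the jar and blue-cap heights read up to 4 mm different.
- **Robot:** it was clear of everything, with no contact force.

**Disagreements:**
- My first cap-slope fit gave nonsense in one view (0.63) because of stray pixels. After I removed the outliers, both views agreed.
- The near pad read -48.4 mm along the dock and the far pad +50.4 mm. That 1–2 mm difference is within the calibration error.
- During the swings the wrist force read close to zero until near the stop. I judged the closing from the stop force and the camera views instead.

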